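# Close up the leftovers: each lid from the pile onto its own container

### The arm

A 6-joint arm with a two-finger parallel gripper is mounted at the origin on the work surface. World frame = base frame: x ahead of the robot, y to its left, z up, the work surface at z = 0. Lengths are in m, angles in rad, forces in N, time in s.
With the tool pointing down it reaches from about 0.275 to 0.825 m from the base axis. Payload 5.2 kg.
Tool frame: the origin (TCP) lies at the very end of the fingers, on their centre line; the grasp point (between the pads) lies ctrl.hold_point_z behind it (ctrl.hold_point_z is the distance from the TCP to the grasp point, in m); z points along the fingers, x is the direction in which the jaws open and shut, and the axes are right-handed (so a half turn about z gives the same grasp; the last joint's range is limited). The gripper opens to 93 mm and grips with 3 to 60 N. Pads are 15 mm wide; open, the fingers measure 128 mm over their backs; the gripper's body (75 mm by 188 mm) begins 65 mm behind the grasp point.
Start: joints at [-1.551, 0.259, 1.535, -0, 1.348, -0.203], TCP at [0.122, -0.536, 0.219] pointing down, gripper open.
Joint ranges: [-3.14, 3.14], [-0.91, 2.08], [0.19, 2.58], [-1.22, 4.36], [0.22, 2.71], [-3.12, 3.12]. Speed limits (rad/s): [2.57, 2.57, 3.14, 3.14, 3.14, 3.14].

### API

Orientations are given as a unit quaternion [w, x, y, z].
In Python, from cell import ctrl gives the robot as it stands.
- The arm moves only by the tool drive_tool, never from a script. Its arguments are lists of equal length, an entry for each row: "translation": the shift along the world's x, y, z in cm, a list of three; "roll": the turn about the world's z in degrees; "claw": the finger opening in cm, from 0 to 9.3. In form: {"translation": [[dx, dy, dz], ...], "roll": [roll, ...], "claw": [claw, ...]}. A call has 1 to 10 rows; each row is the pose to reach, as a shift and turn from the pose commanded when the call began; what a row does not reach only later rows make up. A row lasts 1/12 s, in which the tool goes at most 41.7 mm and 7.16 degrees, less where a joint would pass 70% of its speed; a pose out of reach is approached as far as the arm can. A call with a gripper value outside its range is refused whole. The fingers move at their own pace and stop on an object; the grip force is fixed at half the most. Time passes only in rows, so rows that repeat a pose let the fingers close. It gives the time, the measured TCP pose, the force and the opening at its end, in the units of the state.
- ctrl.read_state(): the state, without advancing time (a new reading comes with each control period).
- ctrl.get_image(name): name is "scene" or "top"; returns the picture (384x512x3 uint8, red, green, blue); there is no depth.
- ctrl.camera_model(name): a dict with "K" (3x3 intrinsics, pixels), "distortion" ([k1, k2, p1, p2, k3] as OpenCV has them; the pictures are not rectified), "T" (4x4, takes a point from camera to world coordinates). Camera axes: x right, y down, z forward; pixel columns grow to the right and rows downward; lengths in m; the calibration is good to about 2 mm. A picture is of the moment at which its call begins. camera_model takes no time and is no camera call.
- ctrl.job_done(): hands the job in, once; it reports no verdict.
The state is a dict: "time_s": time; "q": joint angles; "qvel": joint speeds; "joint_torque": joint torques, N m; "ee_pos": TCP position; "ee_rot": TCP orientation; "force": force on the tool from outside, world axes, zero at the start; "ft_torque": the same for the moment, N m; "width": finger opening in m.
Only numpy, scipy, OpenCV 4.12 (cv2) and the standard library are available. Lean on these libraries where they do the work, as an engineer would, in place of code of your own. Each camera call takes 0.05 s, during which the arm holds its last target. There are 200 camera calls.

### The job

The cooking class is over and the cut vegetables must be covered: take the pile of bamboo lids apart and close each of the four white containers with its own lid, the one of its shape and size, fully home and flat on the rim, the square and oblong lids lined up with their containers. Set the lids down, do not drop them; leave the containers standing where they are, and do not disturb the bowl and the knife.

Things in the scene. Friction and masses are not known exactly. Their poses are not given: they have to be found in the camera images.
- small_lid: Small round lid: cap 46 mm across, plug 22 mm tapering to 18; 22 g. Top of the pile of four lids, lying on the round lid. Lids are plain bamboo with a darker edge, 21 mm high: cap 14 mm thick (grip its edge), below it a smaller grey plug 7 mm deep that goes into the mouth. Origin: centre of the plug's underside, z up.
- round_lid: Larger round lid: cap 60 mm across, plug 36 mm tapering to 32; 35 g. Second from the top of the pile, on the square lid. Lids are plain bamboo with a darker edge, 21 mm high: cap 14 mm thick (grip its edge), below it a smaller grey plug 7 mm deep that goes into the mouth. Origin: centre of the plug's underside, z up.
- square_lid: Square lid: cap 68 x 68 mm, plug 44 x 44 tapering to 40, sides along x and y; 50 g. Third from the top of the pile, on the oblong lid. Lids are plain bamboo with a darker edge, 21 mm high: cap 14 mm thick (grip its edge), below it a smaller grey plug 7 mm deep that goes into the mouth. Origin: centre of the plug's underside, z up.
- oblong_lid: Oblong lid: cap 118 mm (x) by 68 mm (y), plug 94 x 44 tapering to 90 x 40; 85 g. Bottom of the pile, on a green board 160 x 120 x 8 mm. Lids are plain bamboo with a darker edge, 21 mm high: cap 14 mm thick (grip its edge), below it a smaller grey plug 7 mm deep that goes into the mouth. Origin: centre of the plug's underside, z up.
- small_jar: Small round jar, 46 mm outside diameter, 55 mm high, mouth 32 mm; about 0.22 kg. White porcelain, open, wall 7 mm, cut vegetables inside below the rim; loose on the table. Origin: centre of underside, z up. Closed, the lid's cap lies on the rim and the plug inside (lid's origin 7 mm below the rim), about 5 mm play all round.
- round_jar: Larger round jar, 60 mm outside diameter, 65 mm high, mouth 46 mm; about 0.34 kg. White porcelain, open, wall 7 mm, cut vegetables inside below the rim; loose on the table. Origin: centre of underside, z up. Closed, the lid's cap lies on the rim and the plug inside (lid's origin 7 mm below the rim), about 5 mm play all round.
- square_box: Square container, 68 x 68 mm outside, 60 mm high, mouth 54 x 54 mm, sides along its x and y axes; about 0.42 kg. White porcelain, open, wall 7 mm, cut vegetables inside below the rim; loose on the table. Origin: centre of underside, z up. Closed, the lid's cap lies on the rim and the plug inside (lid's origin 7 mm below the rim), about 5 mm play all round.
- oblong_box: Oblong container, 118 mm long (along its x axis), 68 mm wide (y), 50 mm high, mouth 104 x 54 mm; about 0.55 kg. White porcelain, open, wall 7 mm, cut vegetables inside below the rim; loose on the table. Origin: centre of underside, z up. Closed, the lid's cap lies on the rim and the plug inside (lid's origin 7 mm below the rim), about 5 mm play all round.
- bowl: Bystander: a small empty blue bowl, 100 mm across, 45 mm high, standing at the far side of the table. Origin: centre of its underside.
- knife: Bystander: a kitchen knife lying flat on the table, 230 mm long, black handle 105 mm long and 16 mm thick towards its -x, blade towards its +x. Origin: where the blade meets the handle, on the table.
Things that resemble listed ones, but are neither listed nor needed, are in the scene too. Leave any purple or turquoise look-alike of the small_lid alone.

How it is judged:
At the end, for the whole second after the job is handed in: Each lid on the container of its shape and size: centres within 8 mm, cap down on the rim within 3 mm, level within 0.06 rad, square (any quarter turn) and oblong lined up within 0.2 rad; released, at rest. Containers upright, within 4 cm of their start; bowl and knife within 3 cm (horizontal distance between small_lid and small_jar below 0.008 m and z of small_lid in the frame of small_jar between 0.045 and 0.051 m and angle between each of small_lid, small_jar, round_lid, round_jar, square_lid, square_box, oblong_lid, oblong_box's own z axis and vertical below 0.06 rad and linear speed of each of small_lid, round_lid, square_lid, oblong_lid below 0.02 m/s and distance of each of small_jar, round_jar, square_box, oblong_box from where it was at the start of the episode below 0.04 m and horizontal distance between round_lid and round_jar below 0.008 m and z of round_lid in the frame of round_jar between 0.055 and 0.061 m and horizontal distance between square_lid and square_box below 0.008 m and z of square_lid in the frame of square_box between 0.05 and 0.056 m and horizontal distance between oblong_lid and oblong_box below 0.008 m and z of oblong_lid in the frame of oblong_box between 0.04 and 0.046 m and angle between the x axis of oblong_lid and the x axis of oblong_box, either way round below 0.2 rad and (angle between the x axis of square_lid and the x axis of square_box, either way round below 0.2 rad or angle between the x axis of square_lid and the y axis of square_box, either way round below 0.2 rad) and distance of each of bowl, knife from where it was at the start of the episode below 0.03 m); the robot touches nothing.
It fails at once if a lid falls: it is moving faster than 0.8 m/s out of the grip (a free fall of more than 3 cm) ((linear speed of small_lid above 0.8 m/s and contact force between the fingers and small_lid below 0.05 N) or (linear speed of round_lid above 0.8 m/s and contact force between the fingers and round_lid below 0.05 N) or (linear speed of square_lid above 0.8 m/s and contact force between the fingers and square_lid below 0.05 N) or (linear speed of oblong_lid above 0.8 m/s and contact force between the fingers and oblong_lid below 0.05 N)).
It fails at once if a container is knocked over (leans more than 0.5 rad) (angle between any of small_jar, round_jar, square_box, oblong_box's own z axis and vertical above 0.5 rad).
It fails at once if the bowl or the knife is shifted more than 3 cm (distance of any of bowl, knife from where it was at the start of the episode above 0.03 m).
It also fails if it takes over 122 s, if anything falls off the work surface, if the arm or the gripper's body presses on something with over 40 N, if the wrist force passes 120 N, or if a joint passes its speed limit or range.

## Working session

There is one attempt and no reset: what is moved stays moved. The work goes in short steps, Python scripts to look and compute and a tool call to move; the robot and the scene stay as the last step left them, time stands still between calls to the robot, and variables do not carry over. Pictures are saved under pics/ and viewed, about 12 in all and at most 16, crops included, and the job is handed in when it is done.

Besides the shell and the picture viewer there is one more tool, called after "Emit:" as name(argument=value, ...) on one line, values as JSON. drive_tool: Moves the arm, as the interface text tells. Its arguments: {"type":"object","properties":{"translation":{"type":"array","items":{"type":"array","items":{"type":"number"}}},"roll":{"type":"array","items":{"type":"number"}},"claw":{"type":"array","items":{"type":"number"}}},"required":["translation","roll","claw"]}

```bash
mkdir -p pics && cat > h.py <<'E'
import numpy as np, cv2
from cell import ctrl
def snap(n,f):
    im=ctrl.get_image(n); cv2.imwrite('pics/'+f,im[:,:,::-1]); return im
def ray(n,uv,z):
    m=ctrl.camera_model(n);K=np.array(m['K']);D=np.array(m['distortion']);T=np.array(m['T'])
    p=cv2.undistortPoints(np.array(uv,float).reshape(-1,1,2),K,D).reshape(-1,2)
    d=np.c_[p,np.ones(len(p))]@T[:3,:3].T; o=T[:3,3]
    return o+d*((z-o[2])/d[:,2])[:,None]
E
python3 - <<'E'
from h import *
for n in('top','scene'):
    im=snap(n,n+'0.png'); m=ctrl.camera_model(n); print(n,np.round(m['T'],3).tolist(),np.round(m['K'],0).tolist())
a=cv2.imread('pics/top0.png');cv2.imwrite('pics/top0b.png',cv2.resize(a,(800,600)))
s=ctrl.read_state();print(s['ee_pos'],s['ee_rot'],s['width'],s['time_s'],ctrl.hold_point_z)
E
```

```text
top [[-0.006, -0.995, 0.104, 0.434], [-1.0, 0.006, 0.004, -0.064], [-0.005, -0.104, -0.995, 1.0], [0.0, 0.0, 0.0, 1.0]] [[372.0, 0.0, 257.0], [0.0, 372.0, 198.0], [0.0, 0.0, 1.0]]
scene [[0.411, 0.601, -0.686, 1.146], [0.911, -0.259, 0.32, -0.369], [0.014, -0.756, -0.654, 0.67], [0.0, 0.0, 0.0, 1.0]] [[369.0, 0.0, 261.0], [0.0, 369.0, 190.0], [0.0, 0.0, 1.0]]
[ 0.12155946 -0.53590293  0.21789588] [-6.29655875e-04  7.81349635e-01 -6.24093002e-01 -5.24995032e-04] 0.09302937743814506 0.1 0.0188
```

View pics/top0b.png

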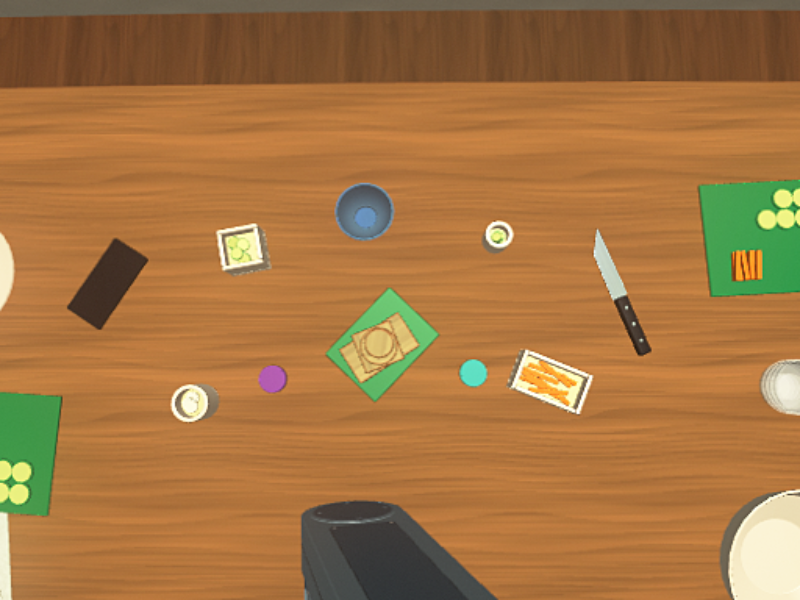

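View pics/scene0.png

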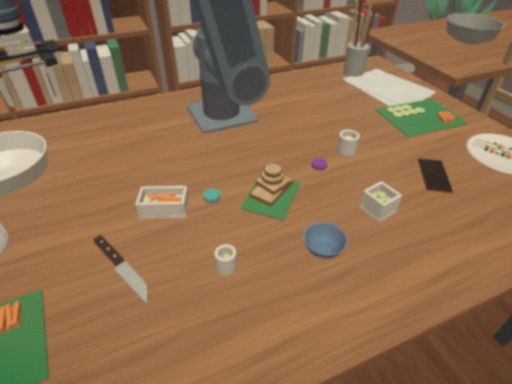

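```bash
cat > m.py <<'E'
from h import *
im=cv2.imread('pics/top0.png');hsv=cv2.cvtColor(im,cv2.COLOR_BGR2HSV)
W={'square':(155,159,.06),'small':(319,151,.055),'oblong':(352,244,.05),'round':(123,258,.065),'pile':(243,221,.092)}
tiles=[]
for k,(u,v,z) in W.items():
    r=32; c=im[v-r:v+r,u-r:u+r]; h=hsv[v-r:v+r,u-r:u+r]
    t=cv2.resize(c,None,fx=4,fy=4,interpolation=cv2.INTER_CUBIC)
    if k!='pile':
        m=((h[...,1]<60)&(h[...,2]>175)).astype(np.uint8)
        n,l,s,_=cv2.connectedComponentsWithStats(m); m=(l==1+s[1:,4].argmax()).astype(np.uint8)
        cs=cv2.findContours(m,cv2.RETR_EXTERNAL,cv2.CHAIN_APPROX_NONE)[0];c0=max(cs,key=len)
        P=ray('top',c0.reshape(-1,2)+[u-r,v-r],z)
        R=cv2.minAreaRect((P[:,:2]*1000).astype(np.float32)); C=cv2.minEnclosingCircle((P[:,:2]*1000).astype(np.float32))
        print(k,np.round(R[0],1),np.round(R[1],1),round(R[2],1),'circ',np.round(C[0],1),round(C[1],1))
        cv2.drawContours(t,[(c0*4+2)],-1,(0,0,255),1)
    tiles.append(t)
tiles.append(tiles[-1]*0)
cv2.imwrite('pics/mont0.png',np.vstack([np.hstack(tiles[:3]),np.hstack(tiles[3:])]))
E
python3 m.py
```

```text
square [638.  207.9] [66.4 64.4] 10.5 circ [637.6 207. ] 45.3
small [ 656.7 -221.7] [41.6 39.6] 89.7 circ [ 657.  -221.6] 21.9
oblong [ 414.2 -298.9] [108.1  65.3] 67.5 circ [ 414.2 -298.7] 62.2
round [382.6 280.4] [55.7 55.8] 64.1 circ [383.  280.1] 29.5
```

View pics/mont0.png

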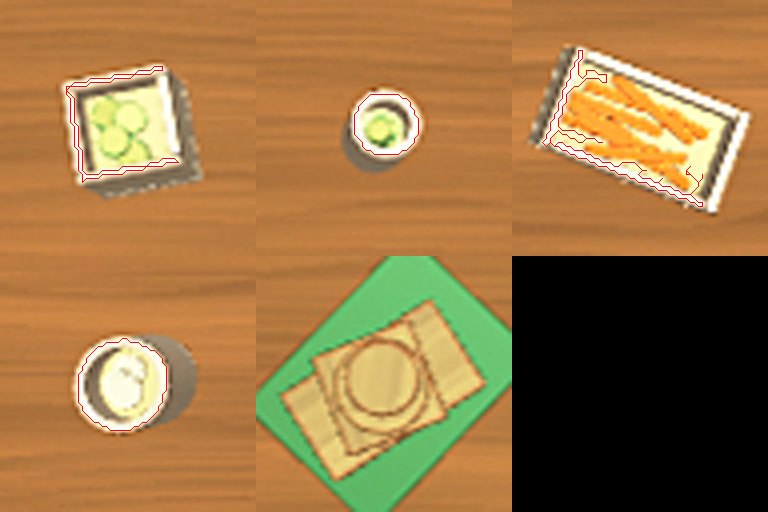

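```bash
cat > c.py <<'E'
from h import *
def q(n,u,v,pts,z):
    p=(np.array(pts)+.5)/4-.5+[u-32,v-32]; P=ray('top',p,z)[:,:2]*1000
    R=cv2.minAreaRect(P.astype(np.float32));print(n,np.round(P).tolist(),'mean',P.mean(0).round(1),'L',np.round(np.linalg.norm(P-np.roll(P,-1,0),axis=1)),
     'edge ang',np.degrees(np.arctan2(*(np.roll(P,-1,0)-P)[:, ::-1].T)).round(1))
q('sqbox',155,159,[(64,83),(168,66),(183,160),(80,182)],.06)
q('obbox',352,244,[(61,47),(238,115),(202,213),(30,146)],.05)
q('oblid',243,221,[(175,44),(230,127),(79,224),(26,137)],.029)
q('sqlid',243,221,[(58,101),(151,62),(189,154),(95,199)],.05)
q('rdlid',243,221,[(77,122),(175,122),(126,172),(126,72)],.071)
q('smlid',243,221,[(87,121),(165,121),(126,82),(126,160)],.092)
E
python3 c.py
```

```text
sqbox [[664.0, 245.0], [675.0, 178.0], [613.0, 167.0], [599.0, 233.0]] mean [638.1 205.7] L [68. 63. 68. 66.] edge ang [ -81.  -169.9  101.8   10.6]
obbox [[466.0, -259.0], [422.0, -370.0], [360.0, -345.0], [403.0, -237.0]] mean [ 412.7 -302.6] L [120.  66. 116.  66.] edge ang [-111.5  157.7   68.4  -18.8]
oblid [[530.0, -53.0], [475.0, -89.0], [413.0, 9.0], [469.0, 44.0]] mean [471.8 -22.2] L [ 65. 116.  66. 115.] edge ang [-146.9  122.3   31.5  -58.2]
sqlid [[492.0, 21.0], [516.0, -38.0], [457.0, -62.0], [429.0, -2.0]] mean [473.5 -20.3] L [64. 64. 66. 67.] edge ang [ -67.5 -157.8  115.2   20.8]
rdlid [[477.0, 8.0], [477.0, -54.0], [446.0, -23.0], [508.0, -23.0]] mean [477. -23.] L [61. 44. 62. 44.] edge ang [-9.030e+01  1.353e+02 -1.000e-01  1.354e+02]
smlid [[477.0, -0.0], [476.0, -48.0], [500.0, -24.0], [453.0, -24.0]] mean [476.6 -23.9] L [48. 34. 48. 34.] edge ang [-90.3  44.7 179.9  44.9]
```

Emit:
drive_tool(translation=[[3.5, 5.1, 0], [7, 10.2, 0], [10.6, 15.3, 0], [14.2, 20.4, 0], [17.7, 25.5, 0], [21.3, 30.6, 0], [24.8, 35.7, 0], [28.4, 40.8, 0], [28.4, 40.8, 0], [28.4, 40.8, 0]], roll=[0, 0, 0, 0, 0, 0, 0, 0, 0, 0], claw=[7, 7, 7, 7, 7, 7, 7, 7, 7, 7])

```text
time_s: 0.93
ee_pos: [0.36, -0.1923, 0.2186]
ee_rot: [0.0, 0.781, -0.624, 0.0]
force: [0.7, -0.9, 0.4]
width: 0.0704
```

Emit:
drive_tool(translation=[[3, 4, 0], [6, 8.5, 0], [9, 13, 0], [11.7, 16.8, 0], [11.7, 16.8, 0], [11.7, 16.8, -3], [11.7, 16.8, -6], [11.7, 16.8, -8], [11.7, 16.8, -8], [11.7, 16.8, -8]], roll=[0, 0, 0, 0, 0, 0, 0, 0, 0, 0], claw=[7, 7, 7, 7, 7, 7, 7, 7, 7, 7])

```text
time_s: 1.77
ee_pos: [0.4756, -0.026, 0.1379]
ee_rot: [0.001, 0.781, -0.624, -0.001]
force: [-0.7, 0.7, 0.5]
width: 0.0701
```

Emit:
drive_tool(translation=[[0.1, 0.2, -2], [0.1, 0.2, -4], [0.1, 0.2, -5], [0.1, 0.2, -5.8], [0.1, 0.2, -5.8]], roll=[0, 0, 0, 0, 0], claw=[7, 7, 7, 7, 7])

```text
time_s: 2.18
ee_pos: [0.4772, -0.0246, 0.0803]
ee_rot: [0.0, 0.781, -0.624, -0.0]
force: [-1.2, -0.2, 0.5]
width: 0.0699
```

```bash
python3 - <<'E'
from h import *
a=snap('scene','s1.png')[:,:,::-1];cv2.imwrite('pics/s1b.png',cv2.resize(a[130:240,200:360],(800,550),interpolation=cv2.INTER_CUBIC))
s=ctrl.read_state();print(s['ee_pos'],s['force'])
E
```

```text
[ 0.4777303  -0.02464223  0.08104849] [ 0.13537371  0.59334948 -0.40229498]
```

View pics/s1b.png

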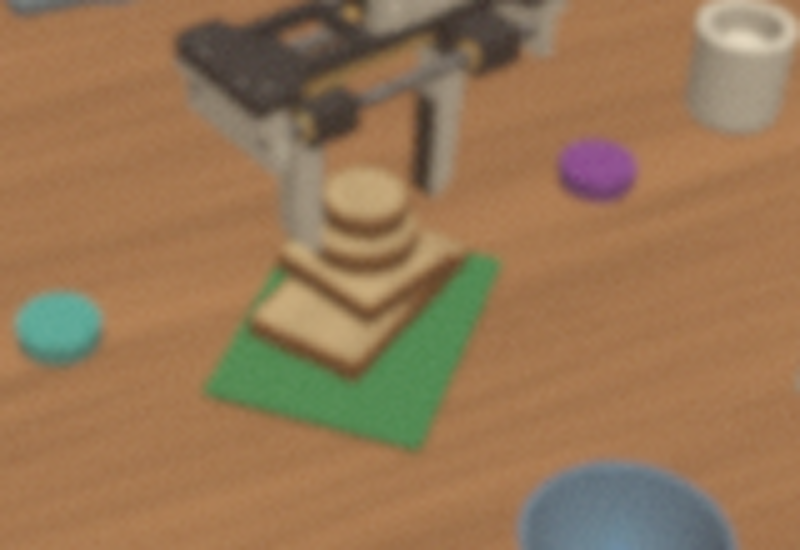

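```bash
cat >> h.py <<'E'
def proj(n,P):
    m=ctrl.camera_model(n);K=np.array(m['K']);D=np.array(m['distortion']);T=np.linalg.inv(np.array(m['T']))
    r=cv2.Rodrigues(T[:3,:3])[0]; return cv2.projectPoints(np.array(P,float).reshape(-1,3),r,T[:3,3],K,D)[0].reshape(-1,2)
E
python3 - <<'E'
from h import *
f=lambda p:(np.array(p)-[200,130])*5
d=np.array([.22,-.9755,0]);c=np.array([.4772,-.0246,.0803])
for s in(-.052,-.035,.035,.052): print(s,f(proj('scene',c+s*d)).round())
print('small lid',ray('scene',[[200+365/5,130+191/5]],.092),'round lid r-edge')
print(f(proj('scene',[[.477,-.024,.092],[.477,-.024,.071]])).round())
E
```

```text
-0.052 [[440. 179.]]
-0.035 [[416. 190.]]
0.035 [[310. 239.]]
0.052 [[283. 252.]]
small lid [[ 0.47332838 -0.02239557  0.092     ]] round lid r-edge
[[365. 196.]
 [364. 228.]]
```

Emit:
drive_tool(translation=[[-0.1, 0.1, 0], [-0.1, 0.1, 0], [-0.1, 0.1, 0], [-0.1, 0.1, 0], [-0.1, 0.1, 0], [-0.1, 0.1, 0], [-0.1, 0.1, 0], [-0.1, 0.1, 1.5], [-0.1, 0.1, 3.5], [-0.1, 0.1, 3.5]], roll=[0, 0, 0, 0, 0, 0, 0, 0, 0, 0], claw=[4, 4, 4, 4, 4, 4, 4, 4, 4, 4])

```text
time_s: 3.07
ee_pos: [0.4784, -0.0238, 0.1183]
ee_rot: [-0.001, 0.781, -0.624, 0.002]
force: [1.0, -0.7, 0.7]
width: 0.0448
```

```bash
python3 - <<'E'
from h import *
a=snap('scene','s2.png')[:,:,::-1];cv2.imwrite('pics/s2b.png',cv2.resize(a[110:240,210:340],(600,600),interpolation=cv2.INTER_CUBIC))
s=ctrl.read_state();print(s['ee_pos'],s['force'],s['width'])
E
```

```text
[ 0.47777883 -0.02368898  0.11692011] [-0.09895294 -0.08493671 -0.60168895] 0.04506225794490238
```

View pics/s2b.png

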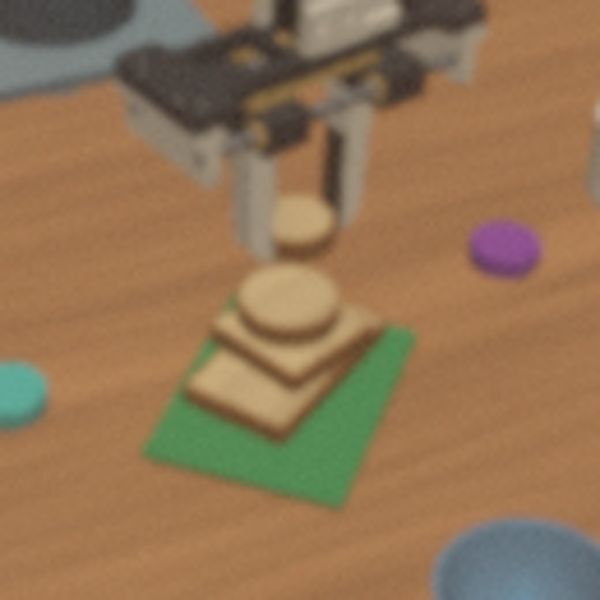

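Emit:
drive_tool(translation=[[2.5, -2.7, 0], [5, -5.5, 0], [7.5, -8.2, 0], [10, -11, 0], [12.5, -13.7, 0], [15, -16.5, 0], [17, -18.7, 0], [18, -19.8, 0], [18, -19.8, -2], [18, -19.8, -2]], roll=[0, 0, 0, 0, 0, 0, 0, 0, 0, 0], claw=[4, 4, 4, 4, 4, 4, 4, 4, 4, 4])

```text
time_s: 3.95
ee_pos: [0.6545, -0.2213, 0.0902]
ee_rot: [0.001, 0.781, -0.625, -0.004]
force: [-1.0, 0.2, -0.7]
width: 0.0448
```

```bash
python3 - <<'E'
from h import *
t=[ctrl.get_image('top') for _ in range(3)]
s=ctrl.read_state();print(s['ee_pos'],s['force'],s['width'],s['qvel'])
a=snap('scene','s3.png')[:,:,::-1];b=snap('top','t3.png')[:,:,::-1]
cv2.imwrite('pics/s3b.png',np.hstack([cv2.resize(x,(400,400),interpolation=cv2.INTER_CUBIC) for x in(a[200:290,180:270],b[115:205,275:365])]))
E
```

```text
[ 0.65556531 -0.22057812  0.09453184] [-0.18397859  0.44839894  0.06364174] 0.0445092567452968 [ 0.00514977 -0.02575069 -0.01525251 -0.00038172 -0.00098061  0.00044776]
```

View pics/s3b.png

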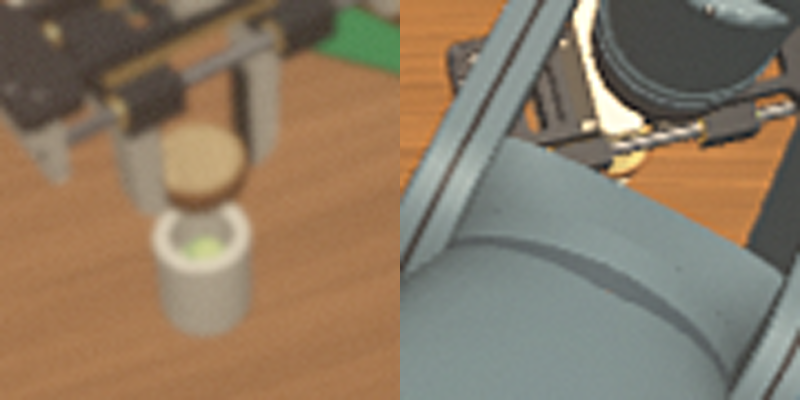

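```bash
python3 - <<'E'
from h import *
f=lambda x,y:[180+x*.225-.4,200+y*.225-.4]
print('lid',ray('scene',[f(204,160)],.1065),'jar',ray('scene',[f(202,234)],.055))
E
```

```text
lid [[ 0.65564864 -0.21836098  0.1065    ]] jar [[ 0.65511631 -0.22186272  0.055     ]]
```

Emit:
drive_tool(translation=[[0.1, -0.2, -1], [0.1, -0.2, -2], [0.1, -0.2, -2.7], [0.1, -0.2, -3.2], [0.1, -0.2, -3.6], [0.1, -0.2, -3.8], [0.1, -0.2, -3.8], [0.1, -0.2, -3.8]], roll=[0, 0, 0, 0, 0, 0, 0, 0], claw=[4, 4, 4, 4, 4, 4, 4, 4])

```text
time_s: 4.87
ee_pos: [0.6575, -0.2232, 0.0583]
ee_rot: [-0.0, 0.781, -0.624, 0.0]
force: [-1.5, 1.6, 4.6]
width: 0.0448
```

Emit:
drive_tool(translation=[[0, 0, 0], [0, 0, 0], [0, 0, 0], [0, 0, 0], [0, 0, 2], [0, 0, 5], [-2, 2.2, 7], [-5, 5.5, 7], [-8, 8.8, 7], [-10.5, 11.5, 7]], roll=[0, 0, 0, 0, 0, 0, 0, 0, 0, 0], claw=[7, 7, 7, 7, 7, 7, 8, 8, 8, 8])

```text
time_s: 5.7
ee_pos: [0.5521, -0.1083, 0.1278]
ee_rot: [-0.0, 0.781, -0.624, 0.0]
force: [0.7, -0.4, -0.5]
width: 0.0797
```

```bash
python3 - <<'E'
from h import *
s=ctrl.read_state();print(s['ee_pos'],s['force'],s['width'])
a=snap('scene','s4.png')[:,:,::-1];b=snap('top','t4.png')[:,:,::-1]
cv2.imwrite('pics/s4b.png',np.hstack([cv2.resize(x,(400,400),interpolation=cv2.INTER_CUBIC) for x in(a[200:290,180:270],b[115:205,275:365])]))
E
```

```text
[ 0.55212729 -0.10831786  0.12779838] [ 0.6906066  -0.39383786 -0.52928939] 0.07968670600829059
```

View pics/s4b.png

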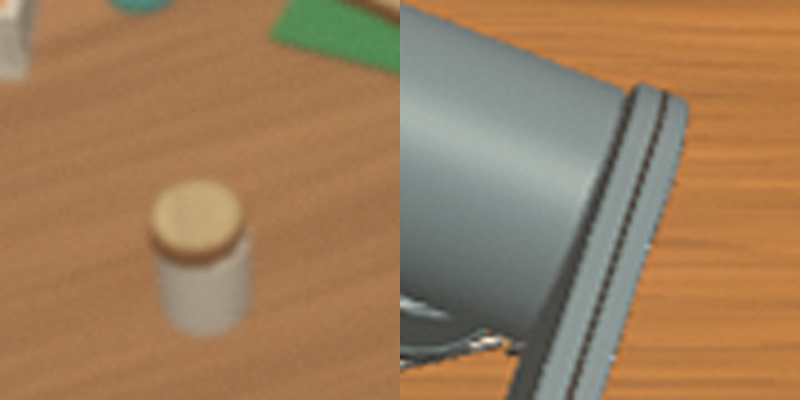

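```bash
python3 - <<'E'
from h import *
f=lambda x,y:[210+x*.2167-.4,110+y*.2167-.4]
print('lid',ray('scene',[f(290,298)],.071))
E
```

```text
lid [[ 0.47146573 -0.02229115  0.071     ]]
```

Emit:
drive_tool(translation=[[-2.5, 2.8, 0], [-5, 5.6, 0], [-7.6, 8.5, 0], [-7.6, 8.5, -2], [-7.6, 8.5, -4.5], [-7.6, 8.5, -6.8], [-7.6, 8.5, -6.8], [-7.6, 8.5, -6.8]], roll=[0, 0, 0, 0, 0, 0, 0, 0], claw=[8.5, 8.5, 8.5, 8.5, 8.5, 8.5, 8.5, 8.5])

```text
time_s: 6.47
ee_pos: [0.4769, -0.0242, 0.0591]
ee_rot: [0.0, 0.781, -0.624, -0.001]
force: [0.5, -0.3, 1.0]
width: 0.0849
```

Emit:
drive_tool(translation=[[-0.2, 0, 0], [-0.2, 0, 0], [-0.2, 0, 0], [-0.2, 0, 0], [-0.2, 0, 0], [-0.2, 0, 0], [-0.2, 0, 0], [-0.2, 0, 1.5], [-0.2, 0, 4], [-0.2, 0, 5]], roll=[0, 0, 0, 0, 0, 0, 0, 0, 0, 0], claw=[5.4, 5.4, 5.4, 5.4, 5.4, 5.4, 5.4, 5.4, 5.4, 5.4])

```text
time_s: 7.3
ee_pos: [0.4762, -0.0244, 0.1117]
ee_rot: [-0.001, 0.781, -0.624, 0.001]
force: [1.4, -0.2, 0.0]
width: 0.0588
```

Emit:
drive_tool(translation=[[-1.1, 3.6, 0], [-2.2, 7.2, 0], [-3.3, 10.8, 0], [-4.4, 14.4, 0], [-5.5, 18, 0], [-6.6, 21.6, 0], [-7.6, 25.2, 0], [-8.5, 28, 0], [-9.2, 30.3, 0], [-9.2, 30.3, 0]], roll=[0, 0, 0, 0, 0, 0, 0, 0, 0, 0], claw=[5.4, 5.4, 5.4, 5.4, 5.4, 5.4, 5.4, 5.4, 5.4, 5.4])

```text
time_s: 8.13
ee_pos: [0.3817, 0.2824, 0.1095]
ee_rot: [-0.001, 0.783, -0.623, -0.0]
force: [-1.0, -0.4, -0.9]
width: 0.0589
```

```bash
python3 - <<'E'
from h import *
t=[ctrl.get_image('top') for _ in range(3)]
s=ctrl.read_state();print(s['ee_pos'],s['force'],s['width'])
a=snap('scene','s5.png')[:,:,::-1];b=snap('top','t5.png')[:,:,::-1]
cv2.imwrite('pics/s5b.png',np.hstack([cv2.resize(x,(400,400),interpolation=cv2.INTER_CUBIC) for x in(a[80:170,300:390],b[115:205,275:365])]))
E
```

```text
[0.38307312 0.27862785 0.10941081] [-0.26347729  0.13016571 -0.62646198] 0.05874662197896317
```

View pics/s5b.png

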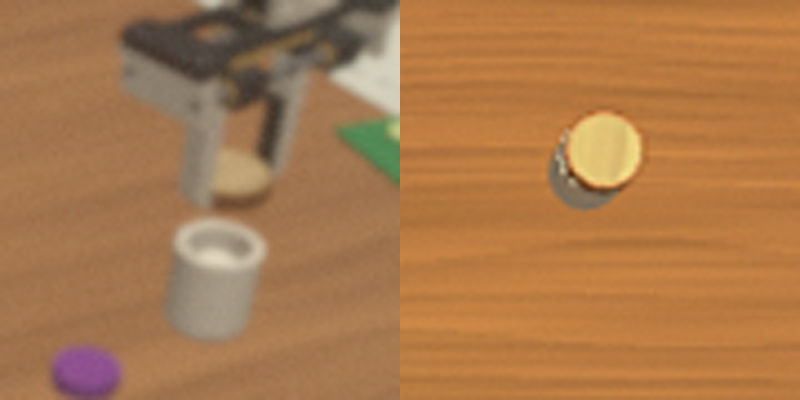

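```bash
python3 - <<'E'
from h import *
f=lambda x,y:[300+x*.225-.4,80+y*.225-.4]
print('lid',ray('scene',[f(224,173),f(228,173)],.1214),'jar',ray('scene',[f(219,246)],.065))
print('smlid',ray('top',[[275+204.5*.225-.4,115+151*.225-.4]],.069))
c=ray('scene',[f(219,246)],.065)[0]; print((proj('scene',[[.383,.2786,.1214]])-[300,80])/.225)
E
```

```text
lid [[0.37992064 0.27411167 0.1214    ]
 [0.38096045 0.27658541 0.1214    ]] jar [[0.38297426 0.27947054 0.065     ]]
smlid [[ 0.65570727 -0.22351737  0.069     ]]
[[230.51972985 172.06062537]]
```

Emit:
drive_tool(translation=[[0.1, 0.2, -1], [0.1, 0.2, -2], [0.1, 0.2, -3], [0.1, 0.2, -3.6], [0.1, 0.2, -4], [0.1, 0.2, -4.3], [0.1, 0.2, -4.3], [0.1, 0.2, -4.3]], roll=[0, 0, 0, 0, 0, 0, 0, 0], claw=[5.4, 5.4, 5.4, 5.4, 5.4, 5.4, 5.4, 5.4])

```text
time_s: 9.05
ee_pos: [0.3841, 0.2804, 0.0676]
ee_rot: [0.0, 0.781, -0.624, 0.0]
force: [-4.0, -2.7, 13.3]
width: 0.0583
```

Emit:
drive_tool(translation=[[0, 0, 0], [0, 0, 0], [0, 0, 0], [0, 0, 0], [0, 0, 2], [0, 0, 5], [0, 0, 6], [0, 0, 6]], roll=[0, 0, 0, 0, 0, 0, 0, 0], claw=[8.5, 8.5, 8.5, 8.5, 8.5, 8.5, 9.2, 9.2])

```text
time_s: 9.72
ee_pos: [0.3862, 0.2818, 0.129]
ee_rot: [-0.003, 0.781, -0.624, 0.001]
force: [0.0, -0.3, -0.2]
width: 0.091
```

```bash
python3 - <<'E'
from h import *
t=[ctrl.get_image('top') for _ in range(2)]
s=ctrl.read_state();print(s['ee_pos'],s['force'],s['width'])
a=snap('scene','s6.png')[:,:,::-1];b=snap('top','t6.png')[:,:,::-1]
cv2.imwrite('pics/s6b.png',np.hstack([cv2.resize(x,(400,400),interpolation=cv2.INTER_CUBIC) for x in(a[80:160,310:390],b[189:253,211:275])]))
E
```

```text
[0.38409839 0.28086756 0.12621838] [-0.51071104 -0.25370363  0.37604093] 0.09190715576992933
```

View pics/s6b.png

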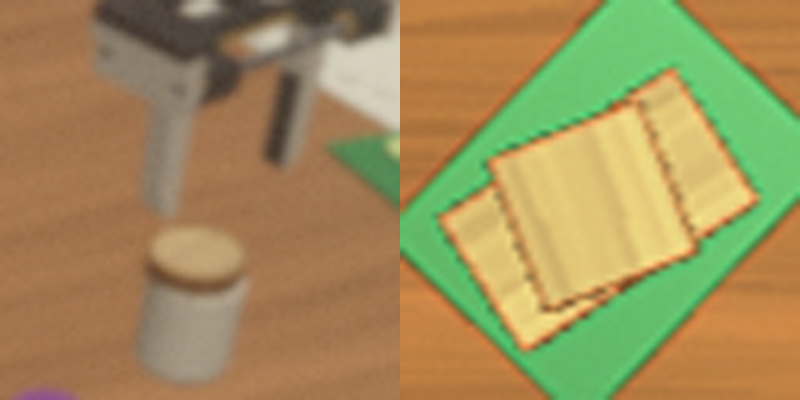

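```bash
python3 - <<'E'
from h import *
def q(n,pts,z):
    p=(np.array(pts)-[400,0]+.5)/6.25-.5+[211,189]; P=ray('top',p,z)[:,:2]*1000
    e=np.roll(P,-1,0)-P
    print(n,'mean',P.mean(0).round(1),'L',np.linalg.norm(e,axis=1).round(),'ang',np.degrees(np.arctan2(e[:,1],e[:,0])).round(1))
q('sq',[(489,158),(638,98),(697,248),(545,312)],.05)
q('ob',[(675,68),(760,200),(527,352),(438,217)],.029)
# boxes refined: green-free white mask in scene? report square/oblong box by min-area with looser mask
im=cv2.imread('pics/t6.png');hsv=cv2.cvtColor(im,cv2.COLOR_BGR2HSV)
for k,u,v,z in(('sq',155,159,.06),('ob',352,244,.05)):
    r=32;h=hsv[v-r:v+r,u-r:u+r];m=((h[...,1]<70)&(h[...,2]>150)).astype(np.uint8);y,x=np.nonzero(m)
    n,l,s,_=cv2.connectedComponentsWithStats(m,connectivity=8)
    keep=np.isin(l,[i for i in range(1,n) if s[i,4]>15]);y,x=np.nonzero(keep)
    P=ray('top',np.c_[x+u-r,y+v-r],z)[:,:2]*1000;R=cv2.minAreaRect(P.astype(np.float32));print(k,np.round(R[0],1),np.round(R[1],1),round(R[2],1))
E
```

```text
sq mean [472.7 -20. ] L [66. 66. 67. 67.] ang [ -68.3 -158.8  112.4   20.1]
ob mean [471.4 -22.4] L [ 66. 116.  67. 117.] ang [-147.7  122.7   33.6  -58.1]
sq [638.1 207.2] [66.4 66.4] 10.4
ob [ 413.1 -303.1] [116.7  68.4] 67.5
```

Emit:
drive_tool(translation=[[1.1, -3.6, 0], [2.2, -7.2, 0], [3.3, -10.8, 0], [4.4, -14.4, 0], [5.5, -18, 0], [6.5, -21.6, 0], [7.5, -25.2, 0], [8.4, -28, -1], [8.9, -30.1, -3], [8.9, -30.1, -4]], roll=[2, 4, 6, 8, 9, 9, 9, 9, 9, 9], claw=[9.2, 9.2, 9.2, 9.2, 9.2, 9.2, 9.2, 9.2, 9.2, 9.2])

```text
time_s: 10.75
ee_pos: [0.4733, -0.0238, 0.0842]
ee_rot: [0.001, 0.827, -0.562, -0.001]
force: [-1.0, 0.1, 0.8]
width: 0.0918
```

Emit:
drive_tool(translation=[[0, 0, 0], [0, 0, -2], [0, 0, -3.5], [0, 0, -4.7], [0, 0, -4.7], [0, 0, -4.7]], roll=[0, 0, 0, 0, 0, 0], claw=[9.2, 9.2, 9.2, 9.2, 9.2, 9.2])

```text
time_s: 11.25
ee_pos: [0.4723, -0.0193, 0.0392]
ee_rot: [0.0, 0.828, -0.561, -0.001]
force: [0.0, 0.2, -1.1]
width: 0.092
```

```bash
python3 - <<'E'
from h import *
t=[ctrl.get_image('top') for _ in range(2)]
s=ctrl.read_state();q=s['ee_rot'];print(s['ee_pos'],s['force'],s['width'],np.degrees(2*np.arctan2(q[2],q[1])))
E
```

```text
[ 0.47354293 -0.01976156  0.04027734] [-0.09501655  0.93390692  0.42208992] 0.09188364736001377 -68.19581122148523
```

Emit:
drive_tool(translation=[[0, 0, -0.1], [0, 0, -0.1], [0, 0, -0.1], [0, 0, -0.1], [0, 0, -0.1], [0, 0, -0.1], [0, 0, 0.5], [0, 0, 2], [0, 0, 4.5], [0, 0, 6.5]], roll=[0, 0, 0, 0, 0, 0, 0, 0, 0, 0], claw=[6.2, 6.2, 6.2, 6.2, 6.2, 6.2, 6.2, 6.2, 6.2, 6.2])

```text
time_s: 12.18
ee_pos: [0.4729, -0.0201, 0.1057]
ee_rot: [0.0, 0.828, -0.561, -0.0]
force: [0.7, -0.4, -1.1]
width: 0.068
```

Emit:
drive_tool(translation=[[2, 2.8, 0], [4, 5.6, 0], [6, 8.3, 0], [8, 11, 0], [10.2, 14, 0], [12.4, 17, 0], [14.5, 20, 0], [16.5, 22.6, 0], [16.5, 22.6, 0], [16.5, 22.6, 0]], roll=[-2, -4, -6, -8, -10, -11, -11, -11, -11, -11], claw=[6.2, 6.2, 6.2, 6.2, 6.2, 6.2, 6.2, 6.2, 6.2, 6.2])

```text
time_s: 13.02
ee_pos: [0.6382, 0.2072, 0.1039]
ee_rot: [0.0, 0.771, -0.637, -0.0]
force: [-0.7, -0.7, -0.3]
width: 0.0674
```

```bash
python3 - <<'E'
from h import *
t=[ctrl.get_image('top') for _ in range(3)]
s=ctrl.read_state();q=s['ee_rot'];print(s['ee_pos'],s['force'],s['width'],np.degrees(2*np.arctan2(q[2],q[1])))
a=snap('scene','s7.png')[:,:,::-1];b=snap('top','t7.png')[:,:,::-1]
cv2.imwrite('pics/s7b.png',np.hstack([cv2.resize(x,(400,400),interpolation=cv2.INTER_CUBIC) for x in(a[145:235,330:420],b[189:253,211:275])]))
E
```

```text
[0.63726289 0.20486721 0.10448086] [ 0.38932012  0.46915286 -0.77695256] 0.0676503348571154 -79.26914842498097
```

View pics/s7b.png

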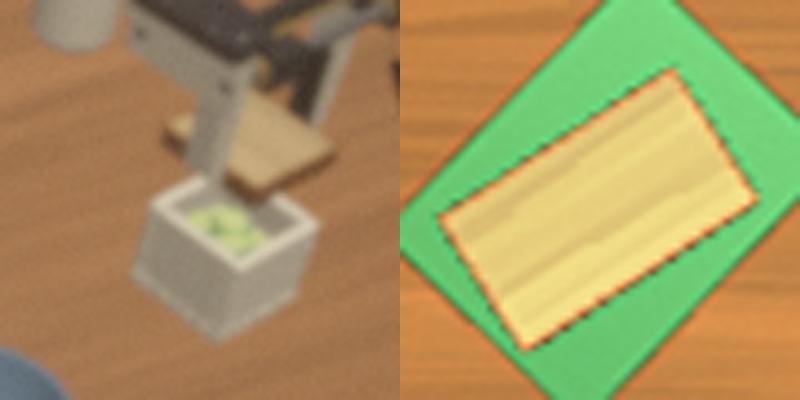

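```bash
python3 - <<'E'
from h import *
f=lambda x,y:[330+x*.225-.4,145+y*.225-.4]
print('lid',ray('scene',[f(250,139)],.1164),'box',ray('scene',[f(236,212)],.06))
E
```

```text
lid [[0.6372436  0.20133395 0.1164    ]] box [[0.63611264 0.208845   0.06      ]]
```

Emit:
drive_tool(translation=[[0, 0.3, -1], [0, 0.3, -2], [0, 0.3, -3], [0, 0.3, -3.6], [0, 0.3, -4], [0, 0.3, -4.2], [0, 0.3, -4.3], [0, 0.3, -4.3]], roll=[0, 0, 0, 0, 0, 0, 0, 0], claw=[6.2, 6.2, 6.2, 6.2, 6.2, 6.2, 6.2, 6.2])

```text
time_s: 13.93
ee_pos: [0.6372, 0.2086, 0.0629]
ee_rot: [0.001, 0.77, -0.638, -0.0]
force: [-5.5, -1.2, 10.2]
width: 0.0676
```

Emit:
drive_tool(translation=[[0, 0, 0], [0, 0, 0], [0, 0, 0], [0, 0, 0], [0, 0, 2], [0, 0, 5], [-1, -1.4, 6], [-3, -4.2, 6], [-5, -7, 6], [-7, -9.8, 6]], roll=[0, 0, 0, 0, 0, 0, 7, 14, 21, 28], claw=[9.2, 9.2, 9.2, 9.2, 9.2, 9.2, 9.2, 9.2, 9.2, 9.2])

```text
time_s: 14.77
ee_pos: [0.5675, 0.1103, 0.1216]
ee_rot: [-0.0, 0.903, -0.429, 0.0]
force: [-0.6, -0.6, -0.8]
width: 0.0919
```

Emit:
drive_tool(translation=[[-1.2, -1.6, 0], [-2.4, -3.2, 0], [-3.6, -4.8, 0], [-4.8, -6.5, 0], [-6, -8.2, 0], [-7.2, -9.9, 0], [-8.4, -11.6, 0], [-9.6, -13.2, 0], [-9.6, -13.2, 0], [-9.6, -13.2, 0]], roll=[7, 14, 21, 28, 35, 42, 49, 56, 63, 70], claw=[9.2, 9.2, 9.2, 9.2, 9.2, 9.2, 9.2, 9.2, 9.2, 9.2])

```text
time_s: 15.6
ee_pos: [0.4717, -0.0221, 0.1217]
ee_rot: [0.0, 0.986, 0.165, 0.0]
force: [-0.1, -0.2, -0.4]
width: 0.0918
```

```bash
cat > st.py <<'E'
from h import *
t=[ctrl.get_image('scene') for _ in range(3)]
s=ctrl.read_state();q=s['ee_rot'];print(s['time_s'],s['ee_pos'].round(4),s['force'].round(1),s['width'].round(4) if hasattr(s['width'],'round') else s['width'],np.degrees(2*np.arctan2(q[2],q[1])),s['q'][5])
E
python3 st.py
```

```text
15.75 [ 0.4723 -0.0213  0.1217] [-0.3  0.8  0.4] 0.09211443943887386 18.56523836999046 -0.6055981351069132
```

Emit:
drive_tool(translation=[[0, -0.1, 0], [0, -0.1, 0], [0, -0.1, -2], [0, -0.1, -5], [0, -0.1, -8], [0, -0.1, -9.5], [0, -0.1, -10.4], [0, -0.1, -10.4], [0, -0.1, -10.4]], roll=[7, 13.8, 13.8, 13.8, 13.8, 13.8, 13.8, 13.8, 13.8], claw=[9.2, 9.2, 9.2, 9.2, 9.2, 9.2, 9.2, 9.2, 9.2])

```text
time_s: 16.5
ee_pos: [0.4725, -0.022, 0.0178]
ee_rot: [-0.0, 0.96, 0.28, -0.0]
force: [0.1, -0.2, 0.6]
width: 0.0918
```

```bash
python3 st.py
```

```text
16.65 [ 0.4734 -0.0223  0.0189] [ 0.1  0.4 -0.4] 0.09193637937901408 32.533017777896895 -0.8509646763627366
```

Emit:
drive_tool(translation=[[-0.1, 0, -0.1], [-0.1, 0, -0.1], [-0.1, 0, -0.1], [-0.1, 0, -0.1], [-0.1, 0, -0.1], [-0.1, 0, -0.1], [-0.1, 0, 0.5], [-0.1, 0, 2], [-0.1, 0, 5], [-0.1, 0, 8]], roll=[0, 0, 0, 0, 0, 0, 0, 0, 0, 0], claw=[6.2, 6.2, 6.2, 6.2, 6.2, 6.2, 6.2, 6.2, 6.2, 6.2])

```text
time_s: 17.48
ee_pos: [0.4699, -0.0217, 0.0979]
ee_rot: [-0.001, 0.96, 0.28, -0.001]
force: [1.3, -0.4, -1.3]
width: 0.0678
```

Emit:
drive_tool(translation=[[-0.6, -2.8, 0], [-1.2, -5.6, 0], [-1.8, -8.4, 0], [-2.4, -11.2, 0], [-3, -14, 0], [-3.6, -16.8, 0], [-4.2, -19.6, 0], [-4.8, -22.4, 0], [-5.4, -25.2, 0], [-5.8, -28, 0]], roll=[-6, -12, -18, -24, -30, -36, -42, -48, -54, -54.5], claw=[6.2, 6.2, 6.2, 6.2, 6.2, 6.2, 6.2, 6.2, 6.2, 6.2])

```text
time_s: 18.32
ee_pos: [0.4124, -0.3032, 0.0978]
ee_rot: [-0.0, 0.981, -0.193, -0.0]
force: [0.3, -0.3, -0.5]
width: 0.068
```

```bash
python3 st.py; python3 - <<'E'
from h import *
a=snap('scene','s8.png')[:,:,::-1];b=snap('top','t8.png')[:,:,::-1]
cv2.imwrite('pics/s8b.png',np.hstack([cv2.resize(x,(400,400),interpolation=cv2.INTER_CUBIC) for x in(a[140:240,110:210],b[115:205,110:200])]))
E
```

```text
18.4667 [ 0.4128 -0.304   0.0977] [ 0.3  1.2 -0.5] 0.06772948541068559 -22.102010103609715 -0.4667798506179451
```

View pics/s8b.png

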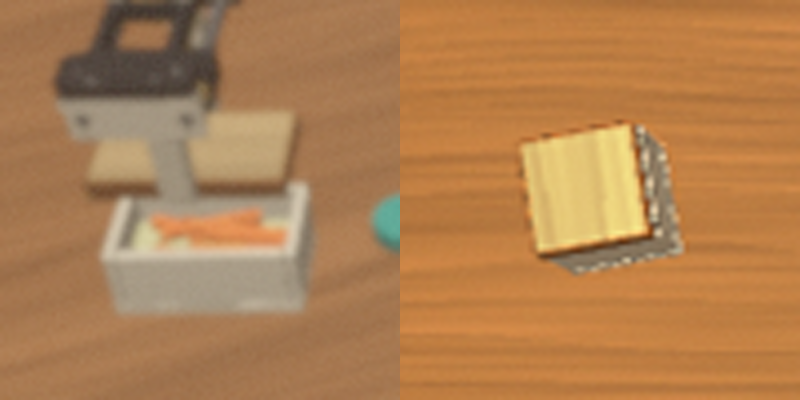

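```bash
python3 - <<'E'
from h import *
f=lambda x,y:[110+x*.25-.4,140+y*.25-.4]
a=ray('scene',[f(89,181),f(286,181),f(298,112)],.1097);b=ray('scene',[f(104,257),f(303,256),f(310,186)],.05)
print((a*1000).round(),(b*1000).round(),((b-a)*1000).round(),'diag centre',(a[0]+a[2])/2,(b[0]+b[2])/2)
E
```

```text
[[ 421. -365.  110.]
 [ 467. -260.  110.]
 [ 404. -235.  110.]] [[ 421. -369.   50.]
 [ 468. -257.   50.]
 [ 405. -235.   50.]] [[ -0.  -4. -60.]
 [  2.   2. -60.]
 [  1.   0. -60.]] diag centre [ 0.41259966 -0.30044606  0.1097    ] [ 0.41296574 -0.3020843   0.05      ]
```

Emit:
drive_tool(translation=[[0, 0, -1], [0, 0, -2], [0, 0, -3], [0, 0, -3.8], [0, 0, -4.2], [0, 0, -4.5], [0, 0, -4.7], [0, 0, -4.7]], roll=[0, 0, 0, 0, 0, 0, 0, 0], claw=[6.2, 6.2, 6.2, 6.2, 6.2, 6.2, 6.2, 6.2])

```text
time_s: 19.23
ee_pos: [0.4127, -0.3011, 0.0519]
ee_rot: [-0.001, 0.982, -0.19, -0.001]
force: [-4.9, 5.5, 13.6]
width: 0.0674
```

Seated with contact force; release, rise and back off to the start area.

Emit:
drive_tool(translation=[[0, 0, 0], [0, 0, 0], [0, 0, 0], [0, 0, 0], [0, 0, 2], [0, 0, 5], [0, 0, 9], [-3, -3, 13], [-6, -6, 16], [-9, -9, 18]], roll=[0, 0, 0, 0, 0, 0, 0, 0, 0, 0], claw=[9.2, 9.2, 9.2, 9.2, 9.2, 9.2, 9.2, 9.2, 9.2, 9.2])

```text
time_s: 20.07
ee_pos: [0.3428, -0.3732, 0.2174]
ee_rot: [0.001, 0.982, -0.189, 0.001]
force: [0.7, -1.3, 1.0]
width: 0.0924
```

Emit:
drive_tool(translation=[[-3, -3, 0], [-6, -6, 0], [-9, -9, 0], [-12, -12, 0], [-15, -14, 0], [-18, -14, 0], [-20, -14, 0], [-20, -14, 0], [-20, -14, 0], [-20, -14, 0]], roll=[0, 0, 0, 0, 0, 0, 0, 0, 0, 0], claw=[9.2, 9.2, 9.2, 9.2, 9.2, 9.2, 9.2, 9.2, 9.2, 9.2])

```text
time_s: 20.9
ee_pos: [0.1433, -0.5126, 0.2149]
ee_rot: [-0.0, 0.982, -0.19, 0.0]
force: [-0.2, -0.4, -0.1]
width: 0.0919
```

```bash
python3 st.py; python3 - <<'E'
from h import *
a=snap('scene','s9.png')[:,:,::-1];im=snap('top','t9.png')[:,:,::-1]
hsv=cv2.cvtColor(np.ascontiguousarray(im),cv2.COLOR_BGR2HSV);tiles=[]
for k,u,v,z,c in(('square',155,159,.074,(638.1,207)),('small',319,151,.069,(656.8,-221.6)),('oblong',352,244,.064,(413,-303)),('round',123,258,.079,(383,280.2))):
    r=32;h=hsv[v-r:v+r,u-r:u+r].astype(int)
    m=((h[...,0]>18)&(h[...,0]<35)&(h[...,2]>150)).astype(np.uint8)
    n,l,s,_=cv2.connectedComponentsWithStats(m);y,x=np.nonzero(l==1+s[1:,4].argmax())
    P=(ray('top',np.c_[x+u-r,y+v-r],z)[:,:2]*1000).astype(np.float32);R=cv2.minAreaRect(P)
    print(k,np.round(R[0],1),np.round(R[1],1),round(R[2],1),'off',np.round(np.array(R[0])-c,1))
def t(i,y,x,n):return cv2.resize(i[y-n:y+n,x-n:x+n],(250,250),interpolation=cv2.INTER_CUBIC)
tt=[t(im,v,u,28) for u,v in((155,159),(319,151),(352,244))]+[t(a,205,163,35),t(a,200,380,35),t(a,145,347,35)]
cv2.imwrite('pics/f.png',np.vstack([np.hstack(tt[:3]),np.hstack(tt[3:])]))
E
```

```text
21.05 [ 0.1439 -0.5124  0.215 ] [-0.4 -0.6  0.1] 0.09186291552145462 -21.837519318876147 -1.125897373879231
square [636.7 208.8] [62.  61.5] 9.8 off [-1.4  1.8]
small [ 657.2 -223.3] [38.5 36.5] 89.7 off [ 0.4 -1.7]
oblong [ 415.  -300.3] [113.4  62.6] 68.1 off [2.  2.7]
round [379. 281.] [52.2 51.1] 89.9 off [-4.   0.8]
```

View pics/f.png

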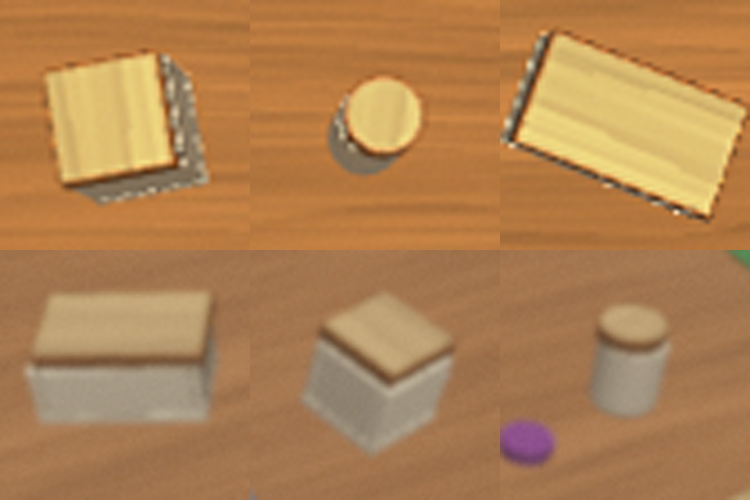

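```bash
python3 -c "
from cell import ctrl
print(ctrl.job_done())"
```

```text
the job is handed in; nothing more can be done
None
```

All four lids are on the containers of their own shape and size, and the job is handed in at about 21 s of the 122 s allowed. I took the pile apart from the top down. Each lid was set down until the wrist force showed contact (about 5 to 14 N), then released, and the arm moved back near its start position.

**Final positions:** in the last top picture, the lid centres lie this far from the containers' measured positions, against the 8 mm limit:

| Lid | Distance from container centre |
|---|---|
| small | about 2 mm |
| square | about 2 mm |
| oblong | about 3 mm |
| round | about 4 mm |

- **Alignment:** the square and oblong lids are turned within about 1° of their containers.
- **Seating:** all four caps look flat on the rim, the small one judged from the picture taken just after it was set down. I did not measure cap heights separately.
- **Bowl and knife:** the arm never came near them, but I did not measure them again at the end.
- **Disagreement:** the two cameras differed by about 2 to 6 mm on lid positions in the pile and in the gripper. I used values in between for some of the moves.

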